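# Proof-pull a printed pull eye on the spring tester

### The job

Proof-test the fresh orange print with the ring: take it by its block, lower its ring over the upright steel peg of the spring tester, and by the print alone (do not touch the spring-loaded slide with the gripper) draw the slide out until its red pointer stands level with the yellow mark. Finish while holding it there against the spring; do not let go. The print is thin-walled, so grip it gently, with no more than 30 N, and leave the mark and everything else on the bench where they are.

Things in the scene. Friction and masses are not known exactly. Their poses are not given: they have to be found in the camera images.
- pull_eye: The orange print to test, about 50 g, standing on the mat: grip block 36 (x) x 14 (y) x 40 mm high, with an upright lip at its -x end (5 x 26 x 40 mm, outer face x = -23) and a flat ring on its +x side (axis z, outside dia. 42, hole dia. 26, z = 15 to 25, centre at x = +42). Origin: centre of the block's underside. Grip from above across y; 15 N is plenty, over 30 N breaks it.
- eye (a point): Centre of the print's ring hole, at (42, 0, 20) mm in the print's frame; same axes as the print.
- grip (a point): Middle of the print's grip block, at (0, 0, 20) mm in the print's frame, level with the ring.
- tester: Fixed spring pull tester: aluminium base 300 (x) x 100 (y) x 12 mm on the bench, rails to 28 mm height, blue spring housing 90 x 60 mm, 60 mm high at its +x end, black end stop 34 mm high at its -x end. Origin: centre of the underside. x runs along the rails away from the robot; the slide is pulled out along -x.
- slide: Grey spring-return slide 50 x 60 mm, top 42 mm above the bench, carrying an upright steel peg, dia. 12, tapered tip 99 mm above the bench (collar dia. 20 up to 46). Origin: peg axis at bench level; axes as the tester's. At rest at x = +40 mm in the tester's frame; pulls out along -x up to 110 mm. Spring: 2 N at rest plus 0.7 N per 10 mm.
- peg (a point): On the peg's axis, 75 mm above the bench; a good height for the centre of the ring (24 mm below the peg's tip). With the ring centred here and pulled out, the hole's edge meets the peg after 7 mm.
- pointer (a point): Red pointer on the slide's +y edge, 36 mm to +y of the peg's axis and level with it along x, 41 mm above the bench.
- marker: Yellow clip (16 x 20 mm, top at 40 mm above the bench) on the track beside the slide at the tester's +y side; it stays where it was set, 35 to 70 mm out (along the tester's -x) from the slide's rest. Origin: at bench level on the tester's centre line, level with the mark along x.
- mark (a point): The mark: the middle of the yellow clip's ridge, at 41 mm height; same axes as the tester. The pointer is on the mark when both have the same x in the tester's frame.
- mat: Grey mat, fixed, 300 x 340 x 4 mm, on which the prints stand. Origin: centre of the underside.
- bracket: Bystander: dark L-shaped print, 50 x 40 x 40 mm high, on the mat. Origin: centre of the underside.
- bushing: Bystander: dark flanged bushing, diameter 48, 34 mm high, on the mat. Origin: centre of the underside.
- screwdriver: Bystander: red-handled screwdriver lying on the bench at the right.
- mug: Bystander: white mug, diameter 80, 95 mm high, far right.
- glue_jar: Bystander: jar with yellow cap, diameter 56, 70 mm high, right of the tester.
- caliper: Bystander: steel and black caliper, 200 mm long, lying behind the mat.
There are look-alikes about, which are no part of the job. Several things have the shape of the pull_eye; the one meant has the colours described above.

How it is judged:
By the outcome, as a careful person would: the job done as asked, in the order asked, and still so for the second after the job is handed in, while the arm keeps its last pose, push and grip.
It also fails if it takes over 48 s, if anything falls off the work surface, if the arm or the gripper's body presses on something with over 40 N, if the wrist force passes 120 N, or if a joint passes its speed limit or range.

### The arm

A 6-joint arm with a two-finger parallel gripper is mounted at the origin on the work surface. World frame = base frame: x ahead of the robot, y to its left, z up, the work surface at z = 0. Lengths are in mm, angles in degrees, forces in N, time in s.
With the tool pointing down it reaches from about 350 to 850 mm from the base axis. Payload 8.1 kg.
Tool frame: the origin (TCP) lies on the centre line of the jaws, within the pads' length; the fingertips stand 19 mm ahead of it and the grasp point (between the pads) is the TCP (r.tip_reach is the z of the fingertips in the tool frame, in mm); z points along the fingers, y is the line along which they close (so a half turn about z gives the same grasp; the last joint's range is limited). The gripper opens to 85 mm and grips with 20 to 120 N. Pads are 22 mm wide; open, the fingers measure 114 mm over their backs; the gripper's body (76 mm by 85 mm) begins 54 mm behind the grasp point. The pads swing forward as they close: fully open they stand 13 mm farther back than shut.
Start: joints at [-79.951, 7.471, 85.268, -0, 87.261, -4.893], TCP at [154.732, -579.71, 250.292] pointing down, gripper open.
Joint ranges: [-169.43, 169.43], [-51.17, 129.36], [1.28, 143.12], [-76.62, 256.62], [0, 156.53], [-152.29, 152.29]. Speed limits (degrees/s): [136.94, 136.94, 159.86, 180, 180, 180].

### API

Orientations are given as [roll, pitch, yaw] about the fixed x, y, z axes, in that order (R = Rz(yaw) Ry(pitch) Rx(roll)).
In Python, from bench import r gives the robot as it stands. The module is installed in compiled form; this text tells all that it offers.
- The arm moves only by the shell command python3 -m handwheel 'ROWS' [FORCE]. ROWS is JSON, a list of rows, each a list of 7 numbers: the shift along the tool's x, y, z in m, then the turn, a rotation vector about the tool's x, y, z in degrees, then the finger opening in m, from 0 to 0.0854. In form: [[tx, ty, tz, ax, ay, az, claw], ...]. A call has 1 to 8 rows; each row shifts and turns the commanded pose from where the row before left it, along the tool's axes as they then stand; what a row does not reach is not made up. A row lasts 1/12 s, in which the tool goes at most 41.7 mm and 7.16 degrees, less where a joint would pass 70% of its speed; a pose out of reach is approached as far as the arm can. A call with a gripper value outside its range is refused whole. The fingers move at their own pace and stop on an object; FORCE is the grip in N (left out, the last holds). Time passes only in rows, so rows that do not move let the fingers close. It gives the time, the measured TCP pose, the force, the opening and the grip force at its end, in the units of the state.
- r.sense(): the state, without advancing time (a new reading comes with each control period).
- r.snapshot(name): name is "scene" or "side" or "wrist"; returns (picture, depth): 400x640x3 uint8, blue, green, red; 400x640 float32, mm along the optical axis (not along the pixel's ray), 0 where there is no reading.
- r.calibration(name): a dict with "vfov" (degrees; the focal length in pixels is half the picture's height over the tangent of half this angle, whatever the lens; pixels are square), "cx", "cy" (the principal point, pixels), "dist" ([k1, k2, p1, p2, k3] as OpenCV has them; the pictures are not rectified), "rvec" (rotation vector, rad) and "tvec" (3), from world to camera coordinates, as OpenCV has them; the wrist camera has in their place "tool_from_camera" (4x4, takes a point from camera to tool coordinates, whose origin is the TCP and whose axes are the flange's). Camera axes: x right, y down, z forward; pixel columns grow to the right and rows downward; lengths in mm; the calibration is good to about 2 mm. A picture is of the moment at which its call begins: read the wrist's pose just before it. calibration takes no time and is no camera call.
- r.hand_in(): hands the job in; it is judged then, once.
The state is a dict: "time": time; "joint_pos": joint angles; "qd": joint speeds; "joint_efforts": joint torques, N m; "tool_pos": TCP position; "tcp_rot": TCP orientation; "ft_force": force on the tool from outside, world axes, zero at the start; "wrist_torque": the same for the moment, N m; "finger_gap": finger opening in mm; "grip_force": force on a finger pad.
Only numpy, scipy, OpenCV 4.12 (cv2) and the standard library are available. Lean on these libraries where they do the work, as an engineer would, in place of code of your own. Each camera call takes 0.05 s, during which the arm holds its last target. There are 200 camera calls.

## Working session

There is one attempt and no reset: what is moved stays moved. The work goes in short steps, Python scripts to look and compute and a shell command to move; the robot and the scene stay as the last step left them, time stands still between calls to the robot, and variables do not carry over. Pictures are saved under pics/ and viewed, at most 10 in all, crops included, and the job is handed in when it is done.

```bash
mkdir -p pics
cat > h.py <<'E'
import numpy as np, cv2
from bench import r
from scipy.spatial.transform import Rotation as R
def K(c):
    f=200/np.tan(np.radians(c['vfov']/2)); return np.array([[f,0,c['cx']],[0,f,c['cy']],[0,0,1.]])
def pose(n,c,s=None):
    if 'rvec' in c:
        A=cv2.Rodrigues(np.array(c['rvec'],float))[0]; t=np.array(c['tvec'],float).ravel(); return A.T,-A.T@t
    T=np.array(c['tool_from_camera']); W=R.from_euler('xyz',s['tcp_rot'],degrees=True).as_matrix()
    return W@T[:3,:3], W@T[:3,3]+np.array(s['tool_pos'])
def ray(n,px,s=None):
    c=r.calibration(n); u=cv2.undistortPoints(np.array(px,float).reshape(-1,1,2),K(c),np.array(c['dist'],float))[:,0]
    A,o=pose(n,c,s); return o,np.c_[u,np.ones(len(u))]@A.T
def onz(n,px,z,s=None):
    o,d=ray(n,px,s); return o+d*((z-o[2])/d[:,2])[:,None]
def cloud(n,dep,s=None):
    v,u=np.mgrid[0:400,0:640]; o,d=ray(n,np.c_[u.ravel(),v.ravel()],s); P=o+d*dep.reshape(-1,1); P[dep.ravel()<=0]=np.nan
    return P.reshape(400,640,3)
E
python3 - <<'E'
from h import *
s=r.sense(); print(s)
for n in ('scene','side','wrist'):
    im,d=r.snapshot(n); cv2.imwrite(f'pics/{n}0.png',im); np.savez(f'{n}0.npz',im=im,d=d)
    c=r.calibration(n); print(n,pose(n,c,s)[1],c['vfov'])
im=np.vstack([cv2.imread('pics/scene0.png'),cv2.imread('pics/side0.png')])
E
```

```text
{'time': 0.0, 'joint_pos': array([-7.99483336e+01,  7.51648354e+00,  8.53295899e+01, -7.70511817e-04,
        8.72609265e+01, -4.89301472e+00]), 'qd': array([-0.03285217,  0.03583695, -0.01392648, -0.01286281,  0.03481716,
        0.04623983]), 'joint_efforts': array([-3.77013748e-04, -5.69403076e+01, -5.00545692e+01, -1.52376383e-04,
        1.53876253e-02, -1.81824544e-05]), 'tool_pos': array([ 154.65920421, -579.19202264,  249.22707744]), 'tcp_rot': array([-1.79893324e+02, -8.35984682e-03,  1.49447108e+01]), 'ft_force': array([ 0.57269034,  0.77201893, -0.4527725 ]), 'wrist_torque': array([-0.0269862 ,  0.03401976, -0.01761831]), 'grip_force': 0.0, 'finger_gap': 85.44986315678203}
scene [1007.8153945  -623.97312754 1082.74051784] 44.44112655780357
side [ -33.7782755   633.03181936 1105.80195905] 50.42838571130875
wrist [ 224.17322994 -561.04229861  372.35908075] 69.47986658938464
```

View pics/scene0.png

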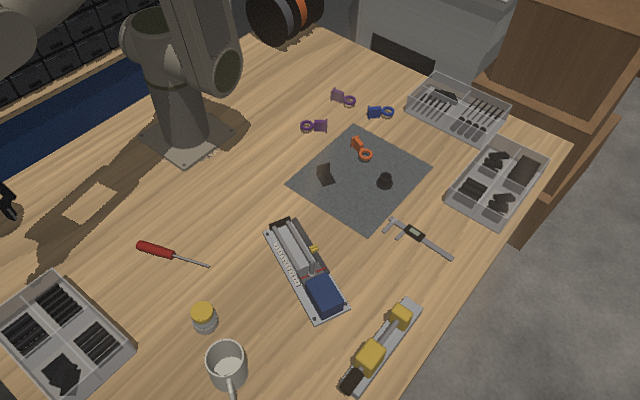

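View pics/side0.png

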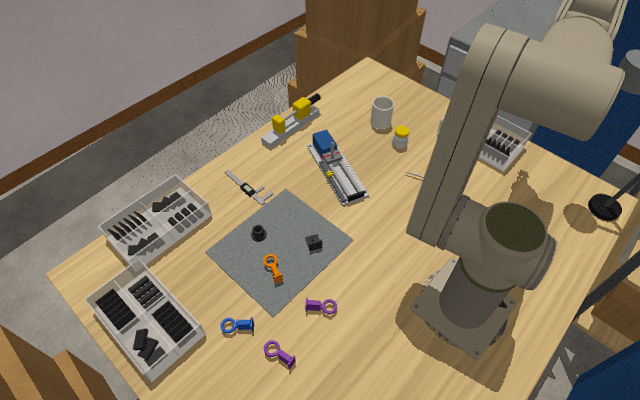

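Candidates shaped like the pull_eye, as scene pixels:
- orange at (361,148)
- purple at (342,96)
- purple at (315,126)
- blue at (380,112)

I choose the orange one, which stands on the mat; in the side view it is at (273,268). The tester's peg is near scene (312,262), with the yellow clip at (314,248).

Run:
```python
from h import *
crops=[]
for n,(x0,y0),(x1,y1) in (('scene',(340,130),(220,220)),('side',(250,245),(300,130))):
    z=np.load(n+'0.npz'); im,d=z['im'],z['d']; P=cloud(n,d)
    hsv=cv2.cvtColor(im,cv2.COLOR_BGR2HSV)
    for nm,lo,hi in (('orange',(5,150,90),(16,255,255)),('yellow',(20,140,120),(32,255,255)),('red',(0,150,80),(4,255,255)),('blue',(105,100,40),(125,255,255))):
        m=cv2.inRange(hsv,lo,hi); k,l,st,c=cv2.connectedComponentsWithStats(m)
        for i in range(1,k):
            if st[i,4]>=6:
                p=P[l==i]; q=np.nanmedian(p,0)
                if 200<q[0]<900 and -350<q[1]<400 and q[2]>-20: print(n,nm,c[i].round(1),st[i,4],q.round(0),'z',np.nanpercentile(p[:,2],[5,50,95]).round(0))
    for a,b in ((x0,y0),(x1,y1)):
        crops.append(cv2.resize(im[b:b+(50 if b<200 and n=='scene' or n=='side' and b>200 else 120),a:a+(50 if (a,b)==(x0,y0) else 140)],(400,300),interpolation=cv2.INTER_CUBIC))
cv2.imwrite('pics/c1.png',np.vstack([np.hstack(crops[:2]),np.hstack(crops[2:])]))
```

```text
scene orange [360.8 148.1] 174 [465. 283.  27.] z [14. 27. 44.]
scene yellow [313.3 247.9] 39 [583. -90.  35.] z [31. 35. 41.]
scene yellow [401.6 312.1] 222 [ 860. -124.   89.] z [85. 89. 92.]
scene yellow [370.3 353.6] 562 [ 860. -243.   88.] z [85. 88. 91.]
scene red [154.  248.9] 340 [ 268. -343.   22.] z [13. 22. 27.]
scene red [318.5 270. ] 6 [ 636. -135.   42.] z [38. 42. 44.]
scene red [304.  276.7] 7 [ 621. -173.   43.] z [41. 43. 44.]
scene blue [324.2 291. ] 653 [ 688. -178.   59.] z [56. 59. 62.]
side orange [270.5 254. ] 6 [499. 261.  28.] z [25. 28. 30.]
side orange [271.  256.9] 18 [493. 264.  25.] z [21. 25. 31.]
side orange [264.7 261.2] 6 [495. 288.  27.] z [ 7. 27. 32.]
side orange [275.4 274.6] 96 [430. 297.  29.] z [ 7. 29. 45.]
side yellow [300.8 105. ] 180 [ 852. -228.   88.] z [40. 88. 92.]
side yellow [278.1 122. ] 124 [ 849. -109.   85.] z [35. 85. 93.]
side yellow [329.1 173.3] 31 [579. -86.  34.] z [23. 34. 40.]
side red [325.5 155.9] 8 [ 637. -131.   43.] z [38. 43. 45.]
side blue [322.8 141.4] 356 [ 684. -163.   58.] z [27. 58. 63.]
```

View pics/c1.png

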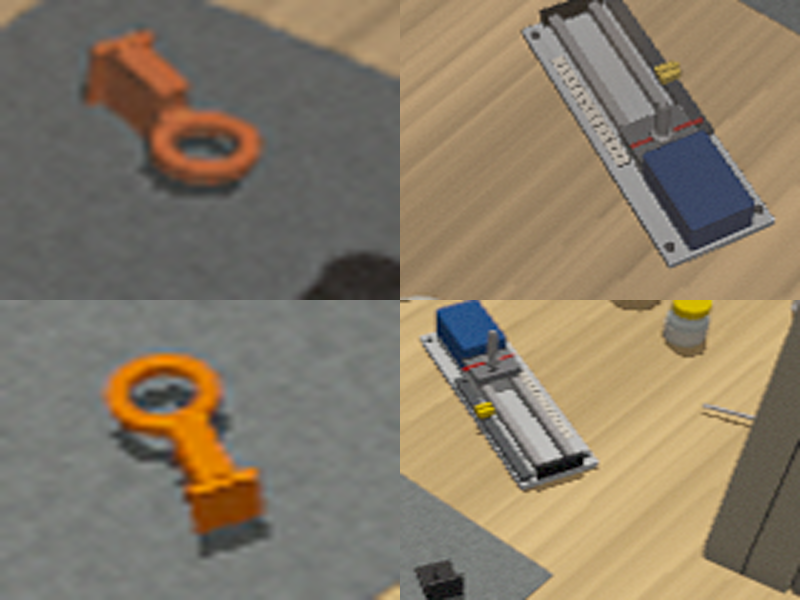

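The close crop confirms the orange eye on the mat, with its lip end toward the robot. The fixed views put the tester's yaw at about -21° and the peg at about (628,-153). Next I'll move the wrist camera over the tester.

```bash
python3 -m handwheel '[[0.034,-0.02,-0.003,0,0,0,0.085],[0.034,-0.02,-0.003,0,0,0,0.085],[0.034,-0.02,-0.003,0,0,0,0.085],[0.034,-0.02,-0.003,0,0,0,0.085],[0.034,-0.02,-0.003,0,0,0,0.085],[0.034,-0.02,-0.003,0,0,0,0.085],[0.034,-0.02,-0.003,0,0,0,0.085]]' 20
python3 -m handwheel '[[0.034,-0.02,-0.003,0,0,0,0.085],[0.034,-0.02,-0.003,0,0,0,0.085],[0.034,-0.02,-0.003,0,0,0,0.085],[0.034,-0.02,-0.003,0,0,0,0.085],[0.034,-0.02,-0.003,0,0,0,0.085],[0.034,-0.02,-0.003,0,0,0,0.085],[0,0,0,0,0,0,0.085],[0,0,0,0,0,0,0.085]]'
python3 - <<'E'
from h import *
s=r.sense(); print(s['time'],s['tool_pos'],s['tcp_rot'])
im,d=r.snapshot('wrist'); cv2.imwrite('pics/w1.png',im); np.savez('w1.npz',im=im,d=d,**s)
print(r.calibration('wrist')['tool_from_camera']); print(onz('wrist',[[320,200]],40,s))
E
```

```text
time: 0.73
tool_pos: [349.4, -381.4, 271.2]
tcp_rot: [-180.0, 0.0, 14.9]
ft_force: [-0.4, -0.3, -0.0]
finger_gap: 84.8
grip_force: 0.0
time: 1.4
tool_pos: [515.8, -212.6, 289.0]
tcp_rot: [-180.0, 0.0, 15.2]
ft_force: [0.2, -0.5, 0.5]
finger_gap: 85.5
grip_force: 0.0
1.4 [ 515.83785844 -212.58473282  288.98445173] [-1.79973821e+02  2.24376388e-02  1.51727025e+01]
[[-9.72890426e-04 -9.59378790e-01 -2.82119463e-01  7.18614152e+01]
 [ 9.99999486e-01 -1.01350445e-03 -1.96815088e-06  1.61456755e-01]
 [-2.84041129e-04 -2.82119320e-01  9.59379283e-01 -1.23121992e+02]
 [ 0.00000000e+00  0.00000000e+00  0.00000000e+00  1.00000000e+00]]
[[ 475.86189176 -219.23826552   40.        ]]
```

View pics/w1.png

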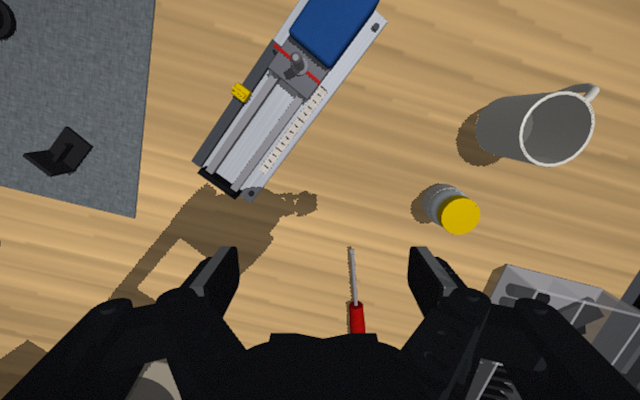

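The wrist picture shows the peg tip at about (297,62), the red line from (275,45) to (320,80), the yellow clip at (241,92) and the housing at (335,25). Measuring these now.

```bash
cat > tester.py <<'E'
from h import *
def measure(n,im,d,s=None,near=(628,-153)):
    P=cloud(n,d,s); hsv=cv2.cvtColor(im,cv2.COLOR_BGR2HSV); g=np.hypot(P[...,0]-near[0],P[...,1]-near[1])<150
    M=lambda *b: np.any([cv2.inRange(hsv,l,h)>0 for l,h in b],0)&g
    red=M(((0,110,60),(5,255,255)),((174,110,60),(180,255,255))); yel=M(((20,140,90),(32,255,255)))
    blue=M(((105,100,40),(125,255,255)))&(P[...,2]>54)
    v,u=np.nonzero(red); q=onz(n,np.c_[u,v],42,s); 
    l=cv2.fitLine(q[:,:2].astype(np.float32),cv2.DIST_L2,0,.01,.01).ravel(); a=l[:2]*np.sign(l[1]); t=(q[:,:2]-l[2:])@a
    print(n,'red n',len(v),'zmed',np.nanmedian(P[red][:,2]).round(1),'yaw',np.degrees(np.arctan2(-a[0],a[1])).round(1),'ends',(l[2:]+a*t.min()).round(1),(l[2:]+a*t.max()).round(1))
    v,u=np.nonzero(yel); q=onz(n,np.c_[u,v],38,s); z=P[yel][:,2]; top=P[yel][z>np.nanpercentile(z,60)]
    print('  yellow n',len(v),'px',u.mean().round(1),v.mean().round(1),'ztop',np.nanpercentile(z,95).round(1),'top mean',top.mean(0).round(1))
    v,u=np.nonzero(blue); q=onz(n,np.c_[u,v],60,s); rc=cv2.minAreaRect(q[:,:2].astype(np.float32)); print('  blue',np.round(rc[0],1),np.round(rc[1],1),round(rc[2],1))
    pk=g&(P[...,2]>70)&(P[...,2]<105)&~blue; p=P[pk]; print('  peg n',len(p),np.nanmedian(p,0).round(1),'zmax',p[:,2].max().round(1) if len(p) else None, 'px',np.argwhere(pk).mean(0).round(1)[::-1])
if __name__=='__main__':
    for n in ('scene','side'):
        z=np.load(n+'0.npz'); measure(n,z['im'],z['d'])
    z=np.load('w1.npz'); measure('wrist',z['im'],z['d'],z)
E
python3 tester.py
```

```text
scene red n 32 zmed 41.2 yaw -23.9 ends [ 616.  -181.2] [ 643.5 -119. ]
  yellow n 45 px 313.4 248.3 ztop 40.9 top mean [584.1 -89.5  37.9]
  blue [ 687.4 -179.4] [56.6 86.1] 67.6
  peg n 41 [ 630.5 -157.6   88.4] zmax 99.9 px [311.1 264.8]
side red n 17 zmed 43.1 yaw -22.3 ends [ 619.5 -174.2] [ 642.6 -118. ]
  yellow n 33 px 329.1 173.5 ztop 39.6 top mean [578.8 -86.   38.5]
  blue [ 679.7 -170.6] [55.8 95. ] 66.9
  peg n 22 [ 625.3 -148.8   87.7] zmax 101.0 px [332.2 145.4]
wrist red n 157 zmed 42.4 yaw -23.3 ends [ 617.8 -180.6] [ 644.7 -118.3]
  yellow n 247 px 240.1 91.7 ztop 40.2 top mean [582.8 -88.8  38.4]
  blue [ 683.7 -177.9] [59.4 84.3] 66.8
  peg n 158 [ 628.1 -155.    95.8] zmax 100.3 px [296.9  59.8]
```

All three views agree: tester yaw is -23.2°, the peg axis is at about (629,-153), and the mark is about 68 mm out, within the stated 35–70. Next is the print.

```bash
python3 -m handwheel '[[0.002,-0.04,0,0,0,0,0.085],[0.002,-0.04,0,0,0,0,0.085],[0.002,-0.04,0,0,0,0,0.085],[0.002,-0.04,0,0,0,0,0.085],[0.002,-0.04,0,0,0,0,0.085],[0.002,-0.04,0,0,0,0,0.085],[0.002,-0.04,0,0,0,0,0.085],[0.002,-0.04,0,0,0,0,0.085]]' 20
python3 -m handwheel '[[0.002,-0.04,0,0,0,0,0.085],[0.002,-0.04,0,0,0,0,0.085],[0.002,-0.04,0,0,0,0,0.085],[0.002,-0.04,0,0,0,0,0.085],[0.002,-0.038,0,0,0,0,0.085],[0,0,0.01,0,0,7,0.085],[0,0,0.02,0,0,7,0.085],[0,0,0.02,0,0,7,0.085]]'
python3 -m handwheel '[[0,0,0,0,0,4,0.085],[0,0,0,0,0,0,0.085],[0,0,0,0,0,0,0.085]]'
cat > eye.py <<'E'
from h import *
def eye(n,im,d,s=None,zr=29):
    P=cloud(n,d,s); hsv=cv2.cvtColor(im,cv2.COLOR_BGR2HSV); m=cv2.inRange(hsv,(3,130,60),(18,255,255))
    m[~((np.hypot(P[...,0]-465,P[...,1]-283)<120))]=0
    print(n,'n',(m>0).sum(),'z pct',np.nanpercentile(P[m>0][:,2],[5,25,50,75,97]).round(1))
    m=cv2.morphologyEx(m,cv2.MORPH_CLOSE,np.ones((3,3)))
    c,h=cv2.findContours(m,cv2.RETR_CCOMP,cv2.CHAIN_APPROX_NONE)
    hs=[x for x,k in zip(c,h[0]) if k[3]>=0 and len(x)>8]
    q=onz(n,max(hs,key=len).reshape(-1,2),zr,s)[:,:2]; e=cv2.fitEllipse(q.astype(np.float32)); print('  hole',np.round(e[0],1),np.round(e[1],1))
    top=(m>0)&(P[...,2]>39); v,u=np.nonzero(top); q=onz(n,np.c_[u,v],44,s)[:,:2].astype(np.float32); rc=cv2.minAreaRect(q); M=cv2.boxPoints(rc)
    print('  top',np.round(rc[0],1),np.round(rc[1],1),round(rc[2],1)); E=np.array(e[0]); 
    a=E-q.mean(0); print('  centroid top',q.mean(0).round(1),'yaw to ring',np.degrees(np.arctan2(a[1],a[0])).round(1),'dist',np.hypot(*a).round(1))
    f=a/np.hypot(*a); t=(q-E)@f; w=(q-E)@[-f[1],f[0]]; print('  along ring-axis from hole',np.percentile(t,[1,99]).round(1),'lat (block part)',np.percentile(w[t>-55],[1,50,99]).round(1),'lat lip',np.percentile(w[t<-60],[1,50,99]).round(1))
E
python3 - <<'E'
from eye import *
s=r.sense(); print(s['time'],s['tool_pos'],s['tcp_rot'],s['joint_pos'].round(1))
im,d=r.snapshot('wrist'); cv2.imwrite('pics/w2.png',im); np.savez('w2.npz',im=im,d=d,**s)
eye('wrist',im,d,s)
z=np.load('scene0.npz'); eye('scene',z['im'],z['d'])
z=np.load('side0.npz'); eye('side',z['im'],z['d'])
E
```

```text
time: 2.12
tool_pos: [446.8, 98.9, 289.2]
tcp_rot: [180.0, -0.0, 14.8]
ft_force: [0.8, 0.9, -0.4]
finger_gap: 85.2
grip_force: 0.0
time: 2.78
tool_pos: [406.9, 292.4, 239.3]
tcp_rot: [-180.0, -0.1, -6.4]
ft_force: [-0.4, -0.3, -1.0]
finger_gap: 85.3
grip_force: 0.0
time: 3.03
tool_pos: [406.7, 291.6, 239.3]
tcp_rot: [180.0, 0.0, -10.0]
ft_force: [0.4, 0.1, 0.9]
finger_gap: 84.8
grip_force: 0.0
3.0333 [406.72417414 291.5569464  239.2669721 ] [ 1.79979345e+02  2.81207323e-03 -1.00119852e+01] [ 29.8  -7.8 101.7  -0.   86.2 129.8]
wrist n 1343 z pct [ 4.9 28.1 29.1 43.1 44.5]
  hole [486.9 273.8] [26.  26.3]
  top [446.  290.6] [25.  40.8] 67.3
  centroid top [444.5 291.2] yaw to ring -22.4 dist 45.9
  along ring-axis from hole [-64.4 -24.4] lat (block part) [-6.5  0.1  6.5] lat lip [-12.1   0.2  12.4]
scene n 233 z pct [ 5.2 23.1 26.8 36.6 44.6]
  hole [490.4 267.5] [21.  24.5]
  top [446.4 282.9] [22.8 50.2] 53.7
  centroid top [445.1 287.3] yaw to ring -23.6 dist 49.4
  along ring-axis from hole [-68.6 -23.9] lat (block part) [-8.1 -0.4  5.9] lat lip [-11.5   1.8  12.9]
side n 233 z pct [ 7.1 24.2 28.8 41.2 46.7]
  hole [483.7 276.6] [23.2 25.3]
  top [443.4 294.9] [23.4 40.9] 73.5
  centroid top [441.1 293.9] yaw to ring -22.1 dist 45.9
  along ring-axis from hole [-64.1 -23.8] lat (block part) [-6.9 -0.2  6.4] lat lip [-10.    0.2  10.5]
```

View pics/w2.png

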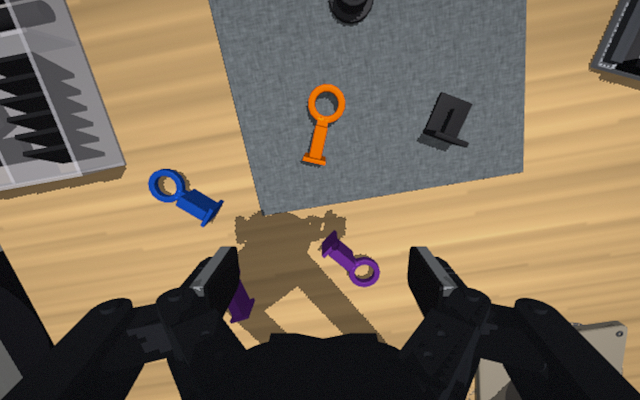

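The orange ring is at (326,103), with its block running down to its lip at (315,160). The purple and blue look-alikes are clear of it. The hole measures 26 mm at (486.9,273.8), tops stand at 44 and 29 mm, and yaw is -22.5°, all consistent. That puts the grip point at (448,290). I'll go above it and then down to TCP z=30.

```bash
python3 -m handwheel '[[0.0205,-0.0027,0.01,0,0,0,0.05],[0.0205,-0.0027,0.03,0,0,0,0.05],[0,0,0.04,0,0,6.25,0.05],[0,0,0.035,0,0,6.25,0.05],[0,0,0.025,0,0,0,0.05],[0,0,0,0,0,0,0.05],[0,0,0,0,0,0,0.05],[0,0,0,0,0,0,0.05]]' 20
python3 - <<'E'
from eye import *
s=r.sense(); print(s['tool_pos'],s['tcp_rot'],s['joint_pos'].round(1),s['finger_gap'])
im,d=r.snapshot('wrist'); cv2.imwrite('pics/w3.png',im); 
try: eye('wrist',im,d,s)
except Exception as e: print(e)
E
```

```text
time: 3.75
tool_pos: [449.2, 291.3, 101.9]
tcp_rot: [-179.9, -0.1, -22.5]
ft_force: [0.1, 0.4, 0.4]
finger_gap: 50.0
grip_force: 0.0
[449.17648529 291.32679507 101.85497137] [-1.79855896e+02 -1.21449725e-01 -2.24844947e+01] [ 27.5   4.4 104.6  -0.   70.8 140. ] 49.98766271557892
wrist n 3550 z pct [21.9 28.1 29.  43.1 44.3]
  hole [488.1 273.3] [24.7 25.5]
  top [446.9 290.2] [25.  41.2] 67.5
  centroid top [445.4 291.1] yaw to ring -22.6 dist 46.2
  along ring-axis from hole [-65.1 -24. ] lat (block part) [-7.  -0.2  6.5] lat lip [-12.7  -0.3  12.1]
```

View pics/w3.png

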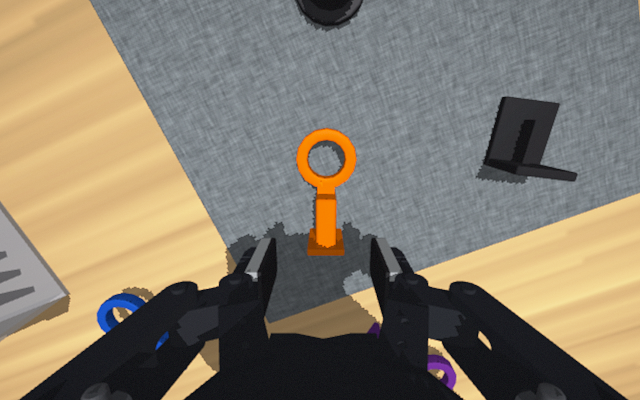

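Centred between the fingers, ring ahead at (326,158) and block at (326,225). Descend and close at 20 N.

```bash
python3 -m handwheel '[[0.0008,0.0017,0.03,0,0,0,0.05],[0,0,0.03,0,0,0,0.03],[0,0,0.012,0,0,0,0.022],[0,0,0,0,0,0,0.018],[0,0,0,0,0,0,0.018],[0,0,0,0,0,0,0.010],[0,0,0,0,0,0,0.010],[0,0,0,0,0,0,0.010]]' 20
python3 -m handwheel '[[0,0,0,0,0,0,0.005],[0,0,0,0,0,0,0.005]]' 20
```

```text
time: 4.47
tool_pos: [449.0, 289.7, 29.2]
tcp_rot: [-179.9, -0.1, -22.5]
ft_force: [-0.7, -0.3, 4.9]
finger_gap: 13.5
grip_force: 26.1
time: 4.63
tool_pos: [449.0, 289.7, 29.2]
tcp_rot: [-179.9, -0.1, -22.5]
ft_force: [-1.0, -0.2, 6.3]
finger_gap: 13.7
grip_force: 26.5
```

```bash
python3 -m handwheel '[[0,0,-0.005,0,0,0,0.005],[0,0,-0.015,0,0,0,0.005],[0,0,-0.03,0,0,0,0.005],[0,0,-0.03,0,0,0,0.005],[0,0,-0.03,0,0,0,0.005],[0,0,-0.025,0,0,0,0.005],[0,0,-0.01,0,0,0,0.005],[0,0,0,0,0,0,0.005]]' 20
python3 - <<'E'
from h import *
s=r.sense(); im,d=r.snapshot('wrist'); cv2.imwrite('pics/w4.png',im)
hsv=cv2.cvtColor(im,cv2.COLOR_BGR2HSV); m=cv2.inRange(hsv,(3,130,60),(18,255,255))
c,h=cv2.findContours(m,cv2.RETR_CCOMP,cv2.CHAIN_APPROX_NONE)
hs=max([x for x,k in zip(c,h[0]) if k[3]>=0],key=len)
P=cloud('wrist',d,s); ring=P[(m>0)&(np.arange(400)[:,None]<190)]; z=np.nanmedian(ring[:,2])
q=onz('wrist',hs.reshape(-1,2),z,s)[:,:2]; e=cv2.fitEllipse(q.astype(np.float32))
W=R.from_euler('xyz',s['tcp_rot'],degrees=True).as_matrix()
print(s['tool_pos'],s['grip_force'],s['finger_gap'],'ring top z',z,'rel',z-s['tool_pos'][2],e)
print('ring in tool',W.T@(np.r_[e[0],z]-s['tool_pos']))
E
```

```text
time: 5.3
tool_pos: [449.5, 289.9, 176.0]
tcp_rot: [-179.7, -0.2, -22.6]
ft_force: [-0.4, -0.3, -1.1]
finger_gap: 13.4
grip_force: 25.5
[449.51435723 289.91117125 175.95055347] 25.453346371650696 13.394848149042428 ring top z 175.05304595155548 rel -0.8975075151764713 ((489.33148193359375, 273.4222412109375), (23.96336555480957, 24.85995101928711), 156.5730438232422)
ring in tool [ 4.30922879e+01 -3.92333717e-02  1.07095049e+00]
```

Held at 25 N, with the ring 43 mm ahead of the TCP. Carry it over the peg.

```bash
python3 -m handwheel '[[0.012,0.014,0,0,0,0,0.005],[0.024,0.028,0,0,0,0,0.005],[0.024,0.028,0,0,0,0,0.005],[0.024,0.028,0,0,0,0,0.005],[0.024,0.028,0,0,0,0,0.005],[0.024,0.028,0,0,0,0,0.005],[0.024,0.028,0,0,0,0,0.005],[0.024,0.028,0,0,0,0,0.005]]' 20
python3 -m handwheel '[[0.024,0.028,0,0,0,0,0.005],[0.024,0.028,0,0,0,0,0.005],[0.024,0.028,0,0,0,0,0.005],[0.024,0.028,0,0,0,0,0.005],[0.012,0.014,0,0,0,0.4,0.005],[0.012,0.014,0,0,0,0.3,0.005],[0,0,0,0,0,0,0.005],[0,0,0,0,0,0,0.005]]' 20
python3 - <<'E'
from tester import *
s=r.sense(); print(s['tool_pos'],s['tcp_rot'],s['joint_pos'].round(1))
im,d=r.snapshot('wrist'); cv2.imwrite('pics/w5.png',im); P=cloud('wrist',d,s); 
g=np.hypot(P[...,0]-629,P[...,1]+153)<60
k=g&(P[...,2]>60)&(P[...,2]<105); print('peg',k.sum(),np.nanmedian(P[k],0) if k.any() else '')
hsv=cv2.cvtColor(im,cv2.COLOR_BGR2HSV); m=cv2.inRange(hsv,(3,130,60),(18,255,255)); c,h=cv2.findContours(m,cv2.RETR_CCOMP,cv2.CHAIN_APPROX_NONE)
hs=max([x for x,k in zip(c,h[0]) if k[3]>=0],key=len); q=onz('wrist',hs.reshape(-1,2),s['tool_pos'][2]-1,s)[:,:2]; print('ring',cv2.fitEllipse(q.astype(np.float32)))
E
```

```text
time: 6.02
tool_pos: [532.0, 24.2, 169.2]
tcp_rot: [179.9, 0.2, -22.6]
ft_force: [1.3, 0.4, -0.8]
finger_gap: 13.8
grip_force: 25.5
time: 6.68
tool_pos: [589.0, -149.8, 169.1]
tcp_rot: [180.0, 0.3, -23.4]
ft_force: [-0.3, 0.8, -1.8]
finger_gap: 13.5
grip_force: 25.5
[ 588.9552419  -149.7686551   169.14531107] [179.98950791   0.26414035 -23.35396843] [-19.1  11.8  89.1   0.   79.4  94.2]
peg 1102 [ 664.941313   -165.35208327   60.40080709]
ring ((628.5240478515625, -166.83074951171875), (23.892662048339844, 24.78301239013672), 162.66714477539062)
```

View pics/w5.png

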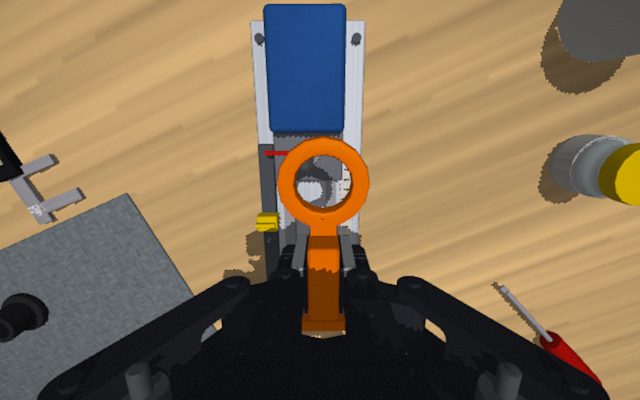

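The ring at (323,183) sits 14 mm to the right of where it should be because I moved half a row too far. The pointer is at (275,154), the clip at (267,221). Correct it, come a little lower and recheck against the peg seen through the hole.

```bash
python3 -m handwheel '[[-0.005,-0.013,0.01,0,0,-0.2,0.005],[0,0,0.015,0,0,0,0.005],[0,0,0,0,0,0,0.005],[0,0,0,0,0,0,0.005]]' 20
cat > over.py <<'E'
from tester import *
s=r.sense(); print(s['time'],s['tool_pos'],s['tcp_rot'],s['ft_force'].round(1),s['grip_force'])
im,d=r.snapshot('wrist'); P=cloud('wrist',d,s)
hsv=cv2.cvtColor(im,cv2.COLOR_BGR2HSV); m=cv2.inRange(hsv,(3,130,60),(18,255,255)); c,h=cv2.findContours(m,cv2.RETR_CCOMP,cv2.CHAIN_APPROX_NONE)
hs=max([x for x,k in zip(c,h[0]) if k[3]>=0],key=len); q=onz('wrist',hs.reshape(-1,2),s['tool_pos'][2]-1,s)[:,:2]; print('ring',cv2.fitEllipse(q.astype(np.float32)))
ins=cv2.drawContours(np.zeros((400,640),np.uint8),[hs],-1,1,-1)>0; k=ins&(m==0)&(P[...,2]>85)&(P[...,2]<103); print('peg thru hole',k.sum(),np.nanmedian(P[k],0) if k.any() else '')
for n in ('scene','side'):
    a,b=r.snapshot(n); Q=cloud(n,b); hs=cv2.cvtColor(a,cv2.COLOR_BGR2HSV); o=cv2.inRange(hs,(3,130,60),(18,255,255))>0
    g=np.hypot(Q[...,0]-629,Q[...,1]+153)<20; k=g&(Q[...,2]>60)&(Q[...,2]<102)&~o; print(n,'peg',k.sum(),np.nanmedian(Q[k],0).round(1) if k.any() else '')
    w=o&(np.hypot(Q[...,0]-629,Q[...,1]+153)<80); print('   orange z',np.nanpercentile(Q[w][:,2],[3,50,97]).round(0) if w.any() else '')
    cv2.imwrite(f'pics/{n}_o.png',a)
cv2.imwrite('pics/o.png',im)
E
python3 over.py
```

```text
time: 7.07
tool_pos: [589.5, -133.4, 145.4]
tcp_rot: [180.0, 0.2, -22.9]
ft_force: [-0.6, 0.4, -0.3]
finger_gap: 13.6
grip_force: 25.4
7.0667 [ 589.54889757 -133.36426967  145.37842955] [179.9911709    0.21267083 -22.94659535] [-0.6  0.4 -0.3] 25.446208119392395
ring ((629.2030029296875, -150.11415100097656), (23.928871154785156, 24.774595260620117), 160.72349548339844)
peg thru hole 220 [ 628.94369983 -152.64370556   97.22894802]
scene peg 52 [ 630.8 -157.7   86.3]
   orange z [132. 145. 162.]
side peg 30 [ 624.5 -148.7   75.3]
   orange z [125. 152. 213.]
```

```bash
python3 -m handwheel '[[0.0008,0.0026,0.006,0,0,0.2,0.005],[0,0,0.01,0,0,0,0.005],[0,0,0.01,0,0,0,0.005],[0,0,0.005,0,0,0,0.005],[0,0,0.005,0,0,0,0.005],[0,0,0,0,0,0,0.005]]' 20
python3 -m handwheel '[[0,0,0.007,0,0,0,0.005],[0,0,0.007,0,0,0,0.005],[0,0,0.007,0,0,0,0.005],[0,0,0.007,0,0,0,0.005],[0,0,0,0,0,0,0.005]]' 20
python3 over.py
```

```text
time: 7.72
tool_pos: [589.5, -137.9, 109.2]
tcp_rot: [180.0, 0.2, -23.3]
ft_force: [-0.5, 0.0, -1.5]
finger_gap: 13.8
grip_force: 25.4
time: 8.13
tool_pos: [589.4, -137.8, 81.0]
tcp_rot: [180.0, 0.2, -23.3]
ft_force: [0.3, -0.4, -1.2]
finger_gap: 13.7
grip_force: 25.4
8.1333 [ 589.36872065 -137.79042402   81.01935076] [ 1.79983427e+02  1.74165467e-01 -2.32558702e+01] [ 0.3 -0.4 -1.2] 25.449032485485077
ring ((628.9730834960938, -154.7068634033203), (23.758209228515625, 24.57788848876953), 159.34939575195312)
peg thru hole 775 [ 631.04567654 -153.9479981    96.23959507]
scene peg 52 [ 629.6 -156.7   82.9]
   orange z [41. 80. 97.]
side peg 4 [ 629.3 -147.2   86.6]
   orange z [ 44.  89. 148.]
```

View pics/o.png

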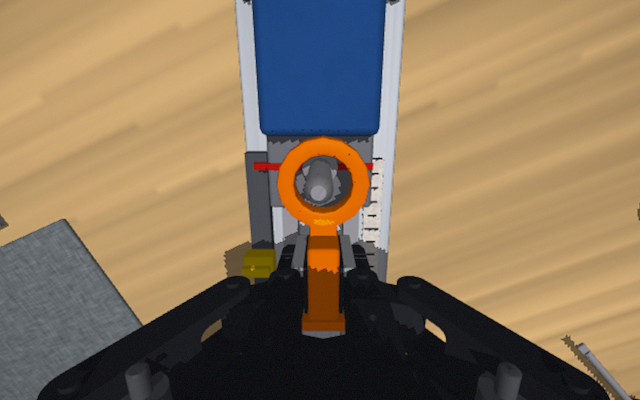

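The peg tip at (320,180) stands inside the ring. The pointer at (265,166) and the clip ridge at (258,263) are both visible. Now pull along tool -x, stopping short first.

```bash
python3 -m handwheel '[[-0.005,0,0,0,0,0,0.005],[-0.005,0,0,0,0,0,0.005],[-0.01,0,0,0,0,0,0.005],[-0.01,0,0,0,0,0,0.005],[-0.01,0,0,0,0,0,0.005],[-0.01,0,0,0,0,0,0.005],[-0.01,0,0,0,0,0,0.005],[0,0,0,0,0,0,0.005]]' 20
cat > gap.py <<'E'
from h import *
ex=np.array([np.cos(np.radians(-23.2)),np.sin(np.radians(-23.2))]); ey=np.array([-ex[1],ex[0]])
s=r.sense(); print(s['time'],s['tool_pos'].round(1),s['tcp_rot'].round(2),s['ft_force'].round(1),s['grip_force'],s['finger_gap'])
for n in ('wrist','scene','side'):
    im,d=r.snapshot(n); P=cloud(n,d,s); hsv=cv2.cvtColor(im,cv2.COLOR_BGR2HSV)
    X=(P[...,:2]-[629,-153])@ex; Y=(P[...,:2]-[629,-153])@ey; g=(abs(X)<110)&(Y>20)&(Y<60)&(P[...,2]>10)&(P[...,2]<55)
    red=((cv2.inRange(hsv,(0,110,60),(4,255,255))>0)|(cv2.inRange(hsv,(174,110,60),(180,255,255))>0))&g
    yel=(cv2.inRange(hsv,(20,140,90),(32,255,255))>0)&g
    out=[]
    for m in (red,yel):
        v,u=np.nonzero(m); 
        if not len(v): out.append(None); continue
        q=(onz(n,np.c_[u,v],41,s)[:,:2]-[629,-153]); z=P[m][:,2]; t=m&(P[...,2]>np.nanpercentile(z,95)-3)
        out.append((len(v),'z95',np.nanpercentile(z,95).round(1),'ray x',np.percentile(q@ex,[2,50,98]).round(1),'y',np.percentile(q@ey,[2,98]).round(1),'top x',np.percentile(X[t],[2,50,98]).round(1),t.sum()))
    print(n,'\n red',out[0],'\n yel',out[1]); cv2.imwrite(f'pics/g_{n}.png',im)
a=cv2.imread('pics/g_wrist.png')
cv2.imwrite('pics/g.png',cv2.resize(a[110:310,180:440],(780,600),interpolation=cv2.INTER_CUBIC))
E
python3 gap.py
```

```text
time: 8.95
tool_pos: [535.2, -114.4, 84.1]
tcp_rot: [180.0, -0.1, -23.3]
ft_force: [4.8, -2.6, -2.2]
finger_gap: 13.6
grip_force: 25.1
8.95 [ 535.2 -114.4   84.1] [ 1.800e+02 -1.400e-01 -2.325e+01] [ 4.8 -2.6 -2.2] 25.14378994703293 13.624415602872782
wrist 
 red (248, 'z95', np.float64(43.2), 'ray x', array([-54.6, -52.3, -50.6]), 'y', array([20.9, 38.1]), 'top x', array([-54.6, -52.6, -50.5]), np.int64(232)) 
 yel (888, 'z95', np.float64(40.0), 'ray x', array([-73.7, -65.8, -57.5]), 'y', array([30.4, 48.9]), 'top x', array([-69.9, -67.9, -65.9]), np.int64(229))
scene 
 red (10, 'z95', np.float64(44.2), 'ray x', array([-55.1, -52.7, -50.3]), 'y', array([21.2, 35.2]), 'top x', array([-53.7, -53.5, -49. ]), np.int64(5)) 
 yel (37, 'z95', np.float64(40.1), 'ray x', array([-70.5, -63.1, -54.4]), 'y', array([30.6, 46.5]), 'top x', array([-70.8, -67.7, -63.7]), np.int64(10))
side 
 red (9, 'z95', np.float64(45.2), 'ray x', array([-57. , -51.7, -49.1]), 'y', array([18.6, 37.4]), 'top x', array([-54.6, -54.3, -52.9]), np.int64(3)) 
 yel (35, 'z95', np.float64(41.2), 'ray x', array([-90. , -77.6, -67.7]), 'y', array([35.6, 56. ]), 'top x', array([-74.1, -71.1, -67.5]), np.int64(7))
```

View pics/g.png

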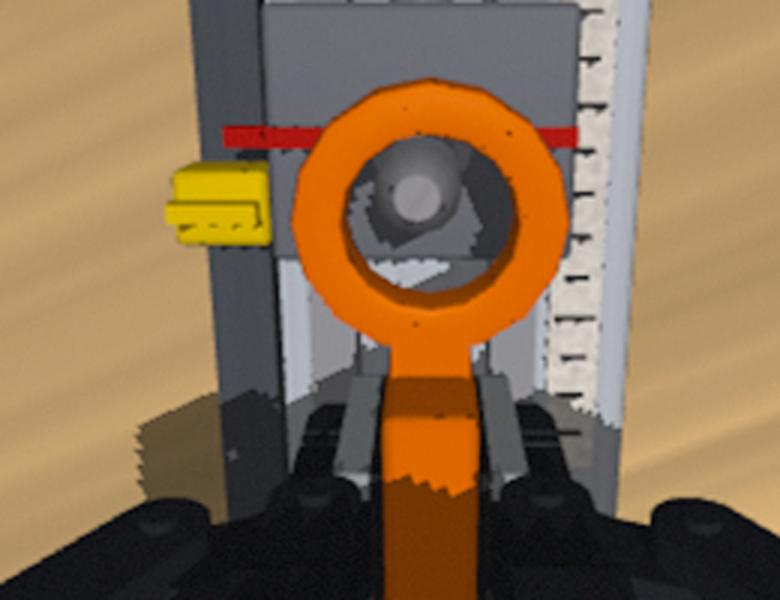

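The pointer line is at X = -52.5 and the clip ridge at X = -67.9, so 15.4 mm remains. The load is about 5.5 N, as the spring predicts.

```bash
python3 -m handwheel '[[-0.005,0,0.001,0,0,0,0.005],[-0.005,0,0.001,0,0,0,0.005],[-0.003,0,0,0,0,0,0.005],[-0.002,0,0,0,0,0,0.005],[0,0,0,0,0,0,0.005],[0,0,0,0,0,0,0.005]]' 20
python3 gap.py
```

```text
time: 9.6
tool_pos: [524.0, -109.5, 83.2]
tcp_rot: [-180.0, -0.3, -23.3]
ft_force: [6.2, -3.5, 1.5]
finger_gap: 13.9
grip_force: 25.7
9.6 [ 524.  -109.5   83.2] [-179.98   -0.31  -23.26] [ 6.2 -3.5  1.5] 25.654499530792236 13.866023856432548
wrist 
 red (198, 'z95', np.float64(43.1), 'ray x', array([-66.7, -64.9, -63.2]), 'y', array([20.9, 37.5]), 'top x', array([-66.5, -64.7, -63. ]), np.int64(195)) 
 yel (792, 'z95', np.float64(40.2), 'ray x', array([-74.2, -67.2, -58.7]), 'y', array([30.6, 49.2]), 'top x', array([-69.9, -68.1, -66.1]), np.int64(208))
scene 
 red (8, 'z95', np.float64(43.1), 'ray x', array([-68. , -65.6, -64.3]), 'y', array([20.6, 34. ]), 'top x', array([-66.9, -66. , -63.5]), np.int64(6)) 
 yel (32, 'z95', np.float64(39.3), 'ray x', array([-70.6, -61. , -54.1]), 'y', array([30.8, 46.6]), 'top x', array([-71.8, -68.9, -59.7]), np.int64(15))
side 
 red (8, 'z95', np.float64(45.2), 'ray x', array([-67.9, -65.4, -62.6]), 'y', array([21.2, 36.7]), 'top x', array([-70. , -69. , -65.8]), np.int64(5)) 
 yel (36, 'z95', np.float64(40.2), 'ray x', array([-90. , -78.2, -67.7]), 'y', array([35.6, 57. ]), 'top x', array([-77.8, -71. , -66. ]), np.int64(12))
```

View pics/g.png

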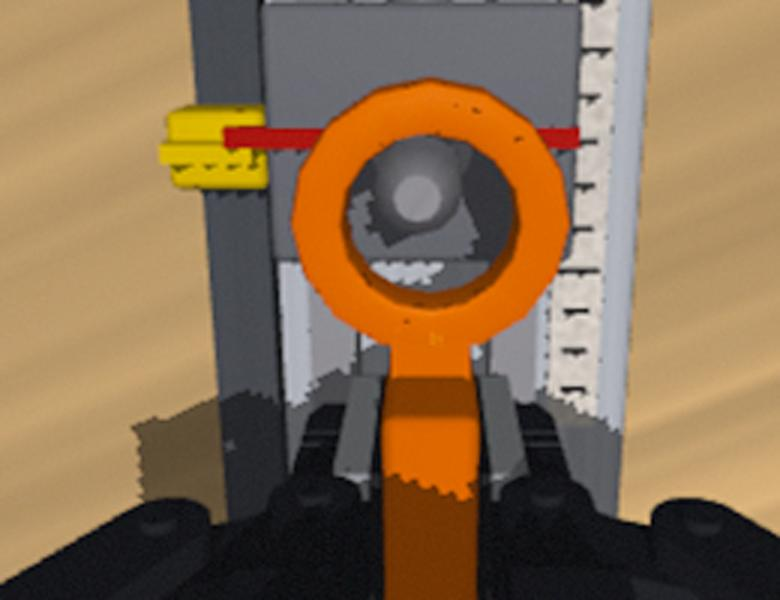

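The pointer is at crop row 137 and the ridge at row 153, which leaves about 3.3 mm.

```bash
python3 -m handwheel '[[-0.002,0,0,0,0,0,0.005],[-0.0017,0,0,0,0,0,0.005],[0,0,0,0,0,0,0.005],[0,0,0,0,0,0,0.005],[0,0,0,0,0,0,0.005],[0,0,0,0,0,0,0.005]]' 20
python3 gap.py | sed -n 1,4p
```

```text
time: 10.25
tool_pos: [520.7, -108.1, 83.1]
tcp_rot: [-180.0, -0.3, -23.3]
ft_force: [6.1, -2.7, 1.5]
finger_gap: 13.5
grip_force: 25.6
10.25 [ 520.7 -108.1   83.1] [-179.98   -0.31  -23.27] [ 6.1 -2.7  1.5] 25.64045637845993 13.471983953130904
wrist 
 red (197, 'z95', np.float64(43.2), 'ray x', array([-70.2, -68.5, -66.7]), 'y', array([20.9, 37.5]), 'top x', array([-70.1, -68.3, -66.5]), np.int64(194)) 
 yel (800, 'z95', np.float64(40.0), 'ray x', array([-74.2, -65.6, -58.9]), 'y', array([30.5, 49. ]), 'top x', array([-69.9, -68.1, -66.2]), np.int64(150))
```

The pointer is at X = -68.3 and the mark at -68.1, held against the spring with 25.6 N grip. Handing in.

```bash
python3 -c "
from bench import r
print(r.hand_in())"
```

```text
the job is handed in; nothing more can be done
None
```

The orange print's ring is over the peg and holds the slide out against the spring, pointer within about 0.3 mm of the yellow mark by wrist camera, grip about 25.6 N; handed in at about 10.4 s, with no verdict returned.

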